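# Charge the hand-turned lap

## Robot

A 7-joint arm with a two-finger parallel gripper is mounted at the origin on the work surface. World frame = base frame: x ahead of the robot, y to its left, z up, the work surface at z = 0. Lengths are in m, angles in rad, forces in N, time in s.
With the tool pointing down it reaches from about 0.4 to 0.875 m from the base axis. Payload 6.5 kg.
Tool frame: the origin (TCP) lies between the finger pads; the fingertips stand ctrl.tcp_to_tips ahead of it and the grasp point (between the pads) lies 3 mm ahead of it (ctrl.tcp_to_tips is the distance from the TCP to the fingertips, in m); z points along the fingers, y is the line along which they close (so a half turn about z gives the same grasp; the last joint's range is limited). The gripper opens to 88 mm and grips with 3 to 60 N. Pads are 18 mm wide; open, the fingers measure 123 mm over their backs; the gripper's body (75 mm by 187 mm) begins 45 mm behind the grasp point.
Start: joints at [1.042, 0.536, -0.004, 1.538, 0.003, 1.067, -0.071], TCP at [0.29, -0.582, 0.261] pointing down, gripper open.
Joint ranges: [-2.7, 2.7], [-0.37, 2.16], [-1.27, 1.26], [0.24, 2.4], [-1.31, 4.45], [0.19, 1.91], [-2.76, 2.76]. Speed limits (rad/s): [2.39, 2.39, 3.14, 3.14, 3.14, 3.14, 3.14].

## Interface

Orientations are given as a unit quaternion [w, x, y, z].
In Python, from station import readout, vision, order, nets, ctrl gives the robot as it stands.
- The arm moves only by the tool step_arm, never from a script. Its argument "series" is one flat list of numbers, 6 for each row, row after row: the shift along the world's x, y, z in m, then the turn, a rotation vector about the world's x, y, z in degrees. A call has 1 to 12 rows; each row shifts and turns the commanded pose from where the row before left it; what a row does not reach is not made up. A row lasts 1/10 s, in which the tool goes at most 50 mm and 8.59 degrees, less where a joint would pass 70% of its speed; a pose out of reach is approached as far as the arm can. A call is refused whole if a number of a shift passes 0.05 or a number of a turn 8.59, either way. A call with a gripper value outside its range is refused whole. "gripper" is the opening, from -1 (shut) to 1 (fully open), set as the call begins (left out, the last holds). The fingers move at their own pace and stop on an object; the grip force is fixed at half the most. Time passes only in rows, so rows that do not move let the fingers close. It gives the time, the measured TCP pose, the force, the opening and the grip force at its end, in the units of the state.
- readout.get_state(): the state, without advancing time (a new reading comes with each control period).
- vision.grab_frame(name): name is "scene" or "top" or "wrist"; returns a dict with "pixels" (400x640x3 uint8, red, green, blue), "depth" (400x640 float32, m along the optical axis (not along the pixel's ray), 0 where there is no reading), "fx", "fy", "cx", "cy" (pixels), "R" (3x3) and "t" (3): a world point X has camera coordinates R X + t; the wrist camera has in their place "tool_from_camera" (4x4, takes a point from camera to tool coordinates, whose origin is the TCP and whose axes are the flange's). Camera axes: x right, y down, z forward; pixel columns grow to the right and rows downward; lengths in m; the calibration is good to about 2 mm. The wrist camera is an equidistant fisheye: a pixel r from the principal point sees the ray r / f radians off the axis. A picture is of the moment at which its call begins: read the wrist's pose just before it.
- order.hand_in(): hands the job in; it is judged then, once.
Trained networks look in the newest picture that a camera, given by its name, has taken for a name from the list of things; names that differ only in an ending like _2 or _b are one class to them, and where a whole thing is asked for, a point or a joint stands for the part that bears it (a point fixed in the world has none). Each returns a list of dicts, best first, with "score" (0 to 1); they miss things now and then, are a little off and sometimes report something else, mostly with a low value. They report only what shows in the picture. A call takes as long as a camera call.
- nets.regions_of(query, camera): "region" (400x640 bool, what is visible of it) and "rect" ([left, top, width, height] in pixels, round what is visible of it).
- nets.mark_of(query, camera): "at" ([row, column] in pixels: a listed point, or the origin of a listed thing).
The state is a dict: "clock": time; "q": joint angles; "dq": joint speeds; "joint_torque": joint torques, N m; "tcp_pos": TCP position; "eef_rot": TCP orientation; "ft_force": force on the tool from outside, world axes, zero at the start; "wrist_torque": the same for the moment, N m; "opening": finger opening in m; "gripper_force": force on a finger pad.
Only numpy, scipy, OpenCV 4.12 (cv2) and the standard library are available. Lean on these libraries where they do the work, as an engineer would, in place of code of your own. Each camera call takes 0.05 s, during which the arm holds its last target. There are 200 camera calls.

## Task

Take the brush from its rest, dip its tip into the green pot, then touch the tip to the copper disc of the lap, and lay the brush back in its rest the way it was. Then, by its red knob, turn the lap clockwise (seen from above), past the white mark and on through one whole further turn until the knob is at the white mark again, and let go. Leave the pots, the jar and the steel block where they stand.

Things in the scene. Friction and masses are not known exactly. Their poses are not given: they have to be found in the camera images.
- lap_base: Hand-turned lap, fixed to the bench: dark round foot, 224 mm across, 14 mm high, blue housing, black turntable 176 mm across with its top 67 mm above the bench, lamp at the back. Origin: on the bench, on the turning axis; z up; +x points away from the robot to the lamp's 22 mm post (at x = 150 mm); +y is the side of the white mark.
- lamp_edge (a point): Middle of the lower front edge of the white lamp head, a box 100 (x) x 140 (y) x 28 mm, fixed: x 65 to 165, y -70 to 70, z 250 to 278 mm in lap_base's frame. It hangs over the far part of the knob's circle: there an upright gripper hits it; one tilted about 35 degrees, its body leaning back to -x (towards the robot), passes.
- disc_top (a point): Centre of the top face of the copper disc, 96 mm across and 6 mm thick, in the middle of the turntable and turning with it; the top face is 73 mm above the bench. In its centre is a dark steel cap, 24 mm across, 4 mm high. A brush sloping up away from the robot must come in and go out from the robot side, low: straight from above, its butt would hit the lamp head.
- turntable (a joint): Angle of the turntable, rad, growing clockwise seen from above. 0: knob at the white mark; it starts 0.3 to 1.0 rad before the mark (negative, on the robot side of the mark); 6.283 is the knob at the mark again after passing it once and going one whole turn further. Turns freely both ways with light friction (about 2 N at the knob) and stays where it is left.
- knob_grip (a point): Point to grip on the red knob: on its axis, 34 mm above its foot, 105 mm above the bench. The knob is an upright round cylinder, 22 mm in diameter, from 71 to 124 mm above the bench, standing 70 mm from the lap's turning axis; it spins freely on its own axis, so that a gripper holding it need not turn.
- mark (a point): Top of the white mark: a white upright strip 12 mm wide on the edge of the foot, on the +y side of lap_base, 107 mm from the turning axis, 62 mm above the bench.
- rest: Wooden brush rest, fixed: base 150 x 75 x 10 mm, origin at the centre of its underside, z up. Two forks hold the brush at a slope of 35 degrees in the rest's x-z plane, tip low at -x (robot side), butt high at +x. Slots 23 mm wide, open at the top; forks 10 mm thick, centred 36 mm (tip side) and 47 mm (butt side) along the slope from rest_home.
- rest_home (a point): Where the brush's origin lies when it is home: above the centre of the rest, 85 mm above the bench; axes as the rest's (not sloping). When laying the brush back, let it down 3 to 8 mm uphill (towards the butt) of this, so that its collar clears the lower fork; it may stay there or slide down to it.
- brush: Brush 182 mm long, 60 g. x runs along it from tip to butt, rising 35 degrees at home. Origin: on the axis, 92 mm from the tip, between the forks: grip here, across the handle, gripper square to it (tilted 35 degrees). Orange handle 15 x 15 mm, x -46 to 90 mm; steel collar 26 x 26 x 7 mm at x = -27 mm, at home just uphill of the lower fork, stops it sliding; dark bristles at the tip.
- brush_tip (a point): End of the bristles, 92 mm from the brush's origin along its -x.
- green_pot: Open green pot, standing loose, 300 g: 68 mm outer and 60 mm inner diameter at the mouth, 48 mm high, inner floor 6 mm above the bench. Origin: centre of its underside. On its 35 degree slope the brush clears the rim if its tip goes in 10 to 15 mm past the middle, away from the handle, and 10 to 16 mm below the rim; more steeply held it may go deeper.
- green_pot_rim (a point): Centre of the green pot's mouth, at rim height.
- blue_pot: A like pot in blue, to be left alone. Origin: centre of its underside.
- jar: Clear jar with a green lid, 54 mm across and 65 mm high; leave alone. Origin: centre of its underside.
- steel_block: Steel bench block, 62 x 62 x 28 mm; leave alone. Origin: centre of its underside.

How it is judged:
On the way, in this order (a step that is already met when the one before it is completed fails the run):
1. the brush tip is inside the green pot, at least 6 mm below its rim (horizontal distance between brush_tip and green_pot_rim below 0.031 m and z of brush_tip in the frame of green_pot_rim below -0.006 m), for 0.1 s.
2. the brush tip touches the top of the copper disc (contact force between brush and lap_base above 0.1 N and horizontal distance between brush_tip and disc_top below 0.05 m and z of brush_tip in the frame of disc_top between -0.005 and 0.01 m), for 0.05 s.
3. the brush is back in its rest, tip low, released (distance between brush and rest_home below 0.015 m and angle between brush's own x axis and vertical between 0.8 and 1.12 rad and y of brush_tip in the frame of rest between -0.02 and 0.02 m and x of brush_tip in the frame of rest between -0.092 and -0.058 m and linear speed of brush below 0.02 m/s and contact force between the fingers and brush below 0.05 N), for 0.2 s.
4. the knob has passed the mark and gone half a turn further (value of joint turntable above 3 rad), for 0.1 s.
At the end, for the whole second after the job is handed in: The turntable has gone past the mark and one whole turn on: joint 6.283 within 0.25 rad (about 17 mm at the knob), at rest; the brush lies in its rest, its origin within 15 mm of rest_home, tip low at the robot side, slope and direction as they were within about 10 degrees, at rest and not held (all of step 3 and value of joint turntable between 6.033 and 6.533 rad and velocity of joint turntable between -0.05 and 0.05 rad/s); the robot touches nothing.
It fails at once if the green or the blue pot, the jar or the steel block is moved by more than 30 mm (pots: or tipped by more than 0.4 rad) (distance of any of green_pot, blue_pot, jar, steel_block from where it was at the start of the episode above 0.03 m or angle between any of green_pot, blue_pot's own z axis and vertical above 0.4 rad).
It fails at once if the lap is turned (by more than 0.5 rad) against the clock (value of joint turntable below -1.5 rad).
It also fails if it takes over 72 s, if anything falls off the work surface, if the arm or the gripper's body presses on something with over 40 N, if the wrist force passes 120 N, or if a joint passes its speed limit or range.

## Working session

There is one attempt and no reset: what is moved stays moved. The work goes in short steps, Python scripts to look and compute and a tool call to move; the robot and the scene stay as the last step left them, time stands still between calls to the robot, and variables do not carry over. Pictures are saved under pics/ and viewed, at most 10 in all, crops included, and the job is handed in when it is done.

Besides the shell and the picture viewer there is one more tool, called after "Request:" as name(argument=value, ...) on one line, values as JSON. step_arm: Moves the arm, as the interface text tells. Its arguments: {"type":"object","properties":{"series":{"type":"array","items":{"type":"number"}},"gripper":{"type":"number"}},"required":["series"]}

```bash
mkdir -p pics; ls; python3 - <<'E'
from station import readout, vision, nets, ctrl
import cv2, numpy as np
s=readout.get_state(); print(s, ctrl.tcp_to_tips)
F={}
for c in("scene","top"):
    f=vision.grab_frame(c);F[c]=f
    cv2.imwrite(f"pics/{c}0.png",f["pixels"][:,:,::-1])
def w(f,r,c,d=None):
    r0=int(round(r));c0=int(round(c))
    p=f["depth"][max(0,r0-1):r0+2,max(0,c0-1):c0+2];p=p[p>0]
    if len(p)==0:return None
    z=np.median(p)
    return f["R"].T@(np.array([(c-f["cx"])/f["fx"]*z,(r-f["cy"])/f["fy"]*z,z])-f["t"])
for c in F:
    print(c,F[c]["fx"],F[c]["R"].round(3).tolist(),F[c]["t"])
    for q in "lap_base lamp_edge disc_top knob_grip mark rest rest_home brush brush_tip green_pot green_pot_rim blue_pot jar steel_block".split():
        m=nets.mark_of(q,c)
        for k in m[:2]:
            p=w(F[c],*k["at"]); print(c,q,round(k["score"],2),np.round(k["at"],1),None if p is None else p.round(4))
E
```

```text
pics
{'clock': 0.0, 'q': array([ 1.04182061,  0.53715331, -0.00444413,  1.53888974,  0.00264178,
        1.06730119, -0.07118135]), 'dq': array([-0.00030149,  0.00075865,  0.00069855, -0.00110427, -0.00109768,
       -0.00057255, -0.0007011 ]), 'joint_torque': array([ 1.32388341e-03, -5.70982969e+01,  9.91344899e-01, -2.51596767e+01,
       -5.61837154e-02,  1.81739236e-02,  1.42396748e-04]), 'tcp_pos': array([ 0.28989786, -0.58111368,  0.25984086]), 'eef_rot': array([-8.27626342e-04,  9.73335435e-01,  2.29384760e-01, -2.78140516e-04]), 'ft_force': array([ 0.20478367,  0.07289902, -0.56651658]), 'wrist_torque': array([ 0.02743288,  0.00500282, -0.0451226 ]), 'gripper_force': 0.0, 'opening': 0.08829801475542777} 0.022
scene 364.81283806177674 [[-0.299, 0.954, -0.004], [0.585, 0.18, -0.79], [-0.754, -0.239, -0.613]] [ 0.11419337 -0.24437521  1.41600617]
scene lap_base 0.96 [215.6 256.7] [ 0.6275 -0.0906  0.0686]
scene lamp_edge 0.88 [152.6 235.4] [ 0.673  -0.0922  0.2796]
scene disc_top 0.71 [198.7 259.6] [ 0.5684 -0.1093  0.074 ]
scene knob_grip 0.66 [188.6 283. ] [ 0.548  -0.0485  0.
[... 1319 characters left out ...]
0.64 [183. 412.] [ 0.6802 -0.1844  0.0007]
top knob_grip 0.51 [228.2 371.5] [ 0.5388 -0.054   0.1252]
top mark 0.69 [224.7 353.4] [ 0.5605 -0.019   0.0211]
top rest 0.8 [215.5 218.1] [0.5776 0.3356 0.0631]
top rest_home 0.92 [210.4 208.4] [0.5862 0.354  0.0923]
top rest_home 0.21 [240.2 222.4] [0.5184 0.3337 0.0086]
top brush 0.98 [209.7 212.3] [0.5882 0.3445 0.0909]
top brush_tip 0.57 [239.7 223.1] [0.5201 0.3327 0.005 ]
top green_pot 0.95 [262.4 273.5] [0.46   0.1944 0.0065]
top green_pot 0.19 [224.5 388.9] [ 0.5548 -0.1051  0.0729]
top green_pot_rim 0.82 [264.  268.9] [0.4557 0.2066 0.0058]
top jar 0.93 [156.1 318.5] [0.7446 0.0751 0.0428]
top jar 0.17 [160.9 275.3] [0.7348 0.1936 0.029 ]
```

View pics/scene0.png

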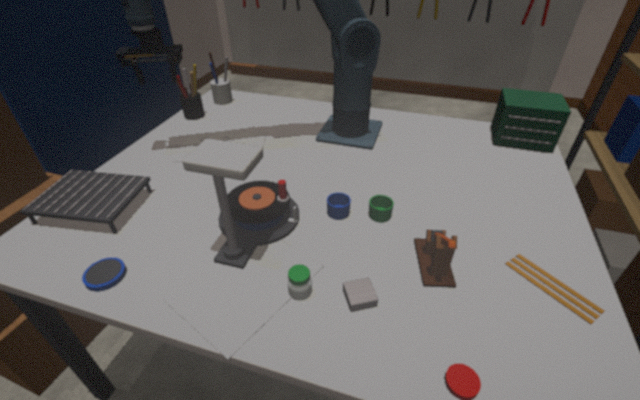

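View pics/top0.png

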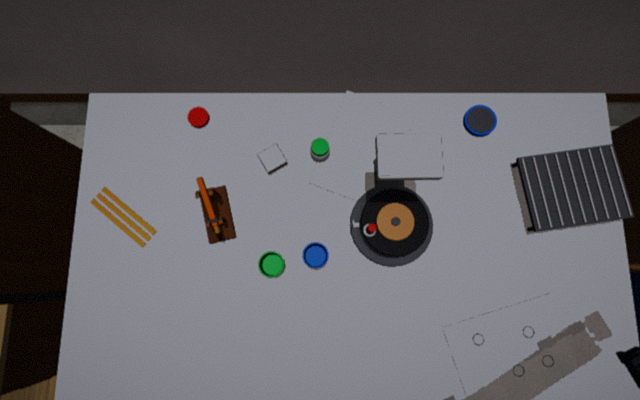

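The scene view shows the lap (258,205), the pots (338,205) and (380,207), and the rest with the brush (437,255). The top view shows the rest at (216,213), yawed slightly, with the lap disc at (395,222), the knob at (371,229) and the green pot at (272,264). Next I'll fit the geometry.

```bash
cat > h.py <<'E'
from station import readout, vision, nets, ctrl
import cv2, numpy as np
from scipy.optimize import least_squares
def cloud(f):
    v,u=np.mgrid[0:400,0:640]; z=f["depth"]
    P=np.stack([(u-f["cx"])/f["fx"]*z,(v-f["cy"])/f["fy"]*z,z],-1)
    return (P-f["t"])@f["R"], cv2.cvtColor(f["pixels"],cv2.COLOR_RGB2HSV).astype(int)
def circ(p,r=None):
    c=p.mean(0)
    if r: return least_squares(lambda x:np.hypot(*(p-x[:2]).T)-r,c,loss="soft_l1",f_scale=.001).x
    return least_squares(lambda x:np.hypot(*(p-x[:2]).T)-x[2],[*c,.03],loss="soft_l1",f_scale=.001).x
E
python3 - <<'E'
from h import *
def near(P,x,y,r): return np.hypot(P[...,0]-x,P[...,1]-y)<r
for c in("scene","top"):
    f=vision.grab_frame(c);P,H=cloud(f);h,s,v=H[...,0],H[...,1],H[...,2];ok=f["depth"]>0
    X=lambda m:P[m&ok]
    print(c)
    for n,(x,y,r) in dict(green=(.45,.195,.06),blue=(.47,.094,.06)).items():
        p=X(near(P,x,y,r)&(P[...,2]>.04)&(P[...,2]<.056)); print(n,"rim",len(p),circ(p[:,:2]).round(4),p[:,2].max().round(4), circ(p[:,:2],.032).round(4))
    p=X(near(P,.56,-.11,.09)&(h<18)&(s>90)&(v>80)&(P[...,2]>.06)&(P[...,2]<.085)); print("disc",len(p),p.mean(0).round(4),p.min(0).round(3),p.max(0).round(3),((p.max(0)+p.min(0))/2).round(4))
    p=X(near(P,.56,-.11,.095)&((h<6)|(h>172))&(s>150)&(P[...,2]>.085)&(P[...,2]<.13)); print("knob",len(p),p.mean(0).round(4),p.min(0).round(3),p.max(0).round(3),circ(p[:,:2],.011).round(4))
    p=X(near(P,.56,-.11,.12)&(s<60)&(v>110)&(P[...,2]<.08)&(P[...,2]>.02)); print("mark",len(p),p.mean(0).round(4) if len(p) else 0, np.median(p,0) if len(p) else 0)
    p=X(near(P,.56,-.11,.12)&(P[...,2]<.019)&(P[...,2]>.009));print("foot",len(p),circ(p[:,:2]),p[:,:2].min(0),p[:,:2].max(0))
    p=X(near(P,.66,-.11,.15)&(P[...,2]>.265)); print("lamp",len(p),cv2.minAreaRect((p[:,:2]*1000).astype(np.float32)),p[:,2].mean())
    p=X(near(P,.6,.345,.13)&(P[...,2]>.05)&(h>3)&(h<16)&(s>190)&(v>120)); m=p.mean(0);d=np.linalg.svd(p-m)[2][0]; d=d*np.sign(d[0]); t=(p-m)@d; print("brush",len(p),m.round(4),d.round(3),t.min(),t.max(),(m+t.min()*d).round(4),(m+t.max()*d).round(4))
    p=X(near(P,.58,.345,.12)&(P[...,2]>.005)&(P[...,2]<.014)); print("base",len(p),cv2.minAreaRect((p[:,:2]*1000).astype(np.float32)),p[:,:2].mean(0))
E
```

```text
scene
green rim 172 [0.4543 0.1987 0.0317] 0.0508 [0.4543 0.1987]
blue rim 170 [0.4783 0.0843 0.0316] 0.053 [0.4783 0.0843]
disc 664 [ 0.5651 -0.1197  0.0734] [ 0.506 -0.176  0.066] [ 0.611 -0.051  0.084] [ 0.5586 -0.1132  0.075 ]
knob 14 [ 0.546  -0.0531  0.1248] [ 0.54  -0.058  0.123] [ 0.552 -0.048  0.126] [ 0.5561 -0.0523]
mark 51 [ 0.5186 -0.0993  0.069 ] [ 0.51901428 -0.06784316  0.06864974]
foot 1180 [ 0.55645203 -0.12713814  0.10026181] [ 0.46572456 -0.22541559] [ 0.67936503 -0.00899933]
lamp 2013 ((678.3601684570312, -117.44915008544922), (101.21126556396484, 140.00119018554688), 1.0031424760818481) 0.2768615861384747<stdin>:14: RuntimeWarning: Mean of empty slice.
  ret = um.true_divide(
Traceback (most recent call last):
ValueError: zero-size array to reduction operation minimum which has no identity
```

```bash
python3 - <<'E'
from h import *
def near(P,x,y,r): return np.hypot(P[...,0]-x,P[...,1]-y)<r
for c in("scene","top"):
    f=vision.grab_frame(c);P,H=cloud(f);h,s,v=H[...,0],H[...,1],H[...,2];ok=f["depth"]>0
    X=lambda m:P[m&ok]
    print(c)
    if c=="top":
      for n,(x,y,r) in dict(green=(.454,.1987,.06),blue=(.478,.0843,.06)).items():
        p=X(near(P,x,y,r)&(P[...,2]>.04)&(P[...,2]<.056)); print(n,"rim",len(p),circ(p[:,:2]).round(4))
      p=X(near(P,.5634,-.119,.06)&(h<18)&(s>90)&(v>80)&(P[...,2]>.06)&(P[...,2]<.08)); print("disc",len(p),p.mean(0).round(4),((p.max(0)+p.min(0))/2).round(4))
      p=X(near(P,.56,-.11,.095)&(P[...,2]>.115)&(P[...,2]<.13)); print("knob",len(p),p.mean(0).round(4),p.min(0).round(3),p.max(0).round(3))
      p=X(near(P,.66,-.11,.15)&(P[...,2]>.265)); print("lamp",len(p),cv2.minAreaRect((p[:,:2]*1000).astype(np.float32)),p[:,2].mean())
    m0=near(P,.6,.345,.13)&(P[...,2]>.06)&ok
    print("high px",m0.sum(), "hsv:",np.percentile(H[m0],[10,50,90],axis=0))
    m=m0&(s>150)&(v>(110 if c=="top" else 90)); p=P[m]
    if len(p)>5:
        q=cv2.fitLine(p.astype(np.float32),cv2.DIST_HUBER,0,.001,.001).ravel(); d=q[:3]*np.sign(q[0]);t=(p-q[3:])@d
        print("brush",len(p),q[3:].round(4),d.round(3),(q[3:]+t.min()*d).round(4),(q[3:]+t.max()*d).round(4))
        np.savetxt(f"b_{c}.txt",np.c_[p,H[m]],fmt="%.4f")
    p=X(near(P,.58,.345,.12)&(P[...,2]>.006)&(P[...,2]<.014)); print("base",len(p),cv2.minAreaRect((p[:,:2]*1000).astype(np.float32)),p[:,:2].mean(0))
    r=slice(165,260),slice(180,255)
    if c=="scene": r=slice(215,300),slice(395,475)
    cv2.imwrite(f"pics/crop_{c}.png",cv2.resize(f["pixels"][r][:,:,::-1],None,fx=5,fy=5,interpolation=cv2.INTER_NEAREST))
    hp=m0[r]; 
a,b=[cv2.resize(cv2.imread(f"pics/crop_{c}.png"),(400,470)) for c in("scene","top")]
cv2.imwrite("pics/both.png",np.hstack([a,b]))
E
```

```text
scene
high px 686 hsv: [[  6.5  29.   62. ]
 [ 11.   73.   82.5]
 [ 16.  148.  132.5]]
brush 65 [0.6485 0.3657 0.1319] [0.834 0.26  0.487] [0.5842 0.3456 0.0943] [0.6616 0.3697 0.1395]
base 804 ((590.2098388671875, 353.6340637207031), (149.6318817138672, 75.47959899902344), 14.0490140914917) [0.61393179 0.34789059]
top
green rim 135 [0.4552 0.1972 0.0316]
blue rim 132 [0.4789 0.0829 0.0315]
disc 1044 [ 0.5632 -0.121   0.073 ] [ 0.5633 -0.1212  0.0718]
knob 65 [ 0.5415 -0.0542  0.1234] [ 0.532 -0.066  0.116] [ 0.552 -0.044  0.129]
lamp 2991 ((678.6253662109375, -119.6115493774414), (100.80459594726562, 141.7842254638672), 0.7818256616592407) 0.27771071096396743
high px 535 hsv: [[  8.   73.4  42. ]
 [ 12.  245.  102. ]
 [ 14.  255.  145. ]]
brush 237 [0.6092 0.357  0.1072] [0.794 0.2   0.575] [0.5472 0.3414 0.0623] [0.658  0.3693 0.1426]
base 899 ((588.7081909179688, 347.7344055175781), (197.58871459960938, 212.49708557128906), 14.366198539733887) [0.58362465 0.3435539 ]
```

View pics/both.png

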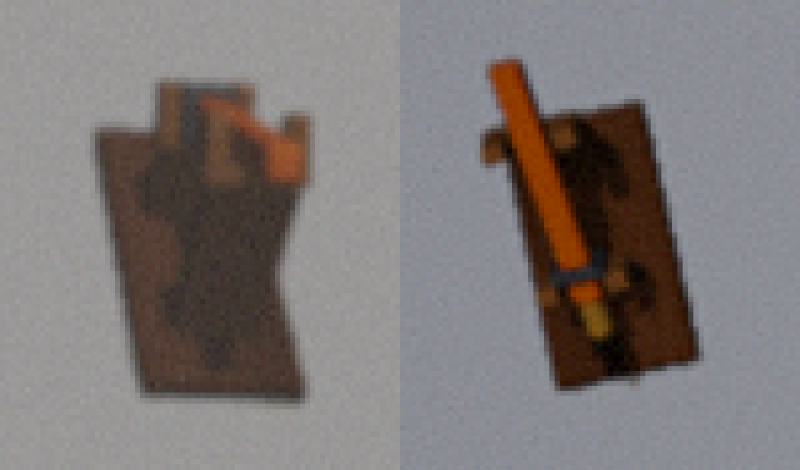

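The rest is at about (0.590, 0.353) with 14° yaw. The lap axis is at about (0.563, -0.120) with yaw near 1°, and the green pot is at (0.455, 0.198). I'll write a planning helper that gives per-row differences.

```bash
cat >> h.py <<'E'
from scipy.spatial.transform import Rotation as Ro
REST=np.array([.590,.353,.085]); LAP=np.array([.5634,-.120,0]); POT=np.array([.4547,.198,.048])
def frame(yaw,slope):
    x=Ro.from_euler("ZY",[yaw,-slope],degrees=True).as_matrix()[:,0]
    z=Ro.from_euler("ZY",[yaw,-slope-0],degrees=True).apply([0,0,-1]); return np.c_[x,np.cross(z,x),z]
def to(G,yaw,slope,n=1,p=None,R=None):
    s=readout.get_state(); p=s["tcp_pos"] if p is None else p
    Rc=Ro.from_quat(np.roll(s["eef_rot"],-1)) if R is None else R
    T=frame(yaw,slope); tcp=np.asarray(G)-.003*T[:,2]
    w=(Ro.from_matrix(T)*Rc.inv()).as_rotvec(degrees=True)
    print("tcp",tcp.round(4),"d",((tcp-p)).round(4),"w",w.round(2),"| per row",n,((tcp-p)/n).round(4),(w/n).round(3))
E
python3 -c "
from h import *
to(REST-.1*frame(14,35)[:,2],14,35,20)
print(frame(14,35).round(3))"
```

```text
tcp [0.5327 0.3387 0.1694] d [ 0.2425  0.9203 -0.0914] w [ 12.15 -32.9  -12.13] | per row 20 [ 0.0121  0.046  -0.0046] [ 0.607 -1.645 -0.606]
[[ 0.795  0.242  0.557]
 [ 0.198 -0.97   0.139]
 [ 0.574  0.    -0.819]]
```

Request:
step_arm(series=[0.013,0.048,0.006,0,0,0,0.013,0.048,0.006,0,0,0,0.013,0.048,0.006,0,0,0,0.013,0.048,0.006,0,0,0,0.013,0.048,0.006,0,0,0,0.013,0.048,0.006,0,0,0,0.013,0.048,0.006,0,0,0,0.013,0.048,0.006,0,0,0,0.013,0.048,0.006,0,0,0,0.013,0.048,0.006,0,0,0,0.013,0.048,0.006,0,0,0,0.013,0.048,0.006,0,0,0], gripper=1)

```text
clock: 2.85
tcp_pos: [0.4461, -0.0047, 0.3333]
eef_rot: [0.0, 0.973, 0.229, 0.001]
ft_force: [0.8, -0.1, 0.1]
opening: 0.0878
gripper_force: 0.0
```

Request:
step_arm(series=[0.0096,0.038,-0.018,1.35,-3.66,-1.35,0.0096,0.038,-0.018,1.35,-3.66,-1.35,0.0096,0.038,-0.018,1.35,-3.66,-1.35,0.0096,0.038,-0.018,1.35,-3.66,-1.35,0.0096,0.038,-0.018,1.35,-3.66,-1.35,0.0096,0.038,-0.018,1.35,-3.66,-1.35,0.0096,0.038,-0.018,1.35,-3.66,-1.35,0.0096,0.038,-0.018,1.35,-3.66,-1.35,0.0096,0.038,-0.018,1.35,-3.66,-1.35,0,0,0,0,0,0])

```text
clock: 3.85
tcp_pos: [0.5192, 0.2762, 0.195]
eef_rot: [-0.025, 0.96, 0.136, 0.244]
ft_force: [0.2, 0.6, 0.1]
opening: 0.0882
gripper_force: 0.0
```

```bash
python3 - <<'E'
from h import *
to(REST,14,35,6)
s=readout.get_state(); f=vision.grab_frame("wrist")
cv2.imwrite("pics/w1.png",f["pixels"][:,:,::-1]); print(s["q"].round(2),f["tool_from_camera"].round(3).tolist())
v,u=np.mgrid[0:400,0:640];dx=(u-f["cx"])/f["fx"];dy=(v-f["cy"])/f["fy"];r=np.hypot(dx,dy);k=np.tan(np.minimum(r,1.4))/np.maximum(r,1e-9)
z=f["depth"];C=np.stack([dx*k*z,dy*k*z,z,np.ones_like(z)],-1)
T=(C@f["tool_from_camera"].T)[...,:3]
W=Ro.from_quat(np.roll(s["eef_rot"],-1)).apply(T.reshape(-1,3)).reshape(400,640,3)+s["tcp_pos"]
H=cv2.cvtColor(f["pixels"],cv2.COLOR_RGB2HSV).astype(int)
m=(z>0)&(H[...,1]>190)&(H[...,2]>100)&(H[...,0]<18)&(W[...,2]>.05)&(r<1.3)&(np.hypot(W[...,0]-.59,W[...,1]-.353)<.12)
p=W[m];q=cv2.fitLine(p.astype(np.float32),cv2.DIST_HUBER,0,.001,.001).ravel();d=q[:3]*np.sign(q[0]);t=(p-q[3:])@d
print(len(p),q[3:].round(4),d.round(3),(q[3:]+t.min()*d).round(4),(q[3:]+t.max()*d).round(4))
n=np.array([-.242,.97,0]); print("lateral home",n@REST,"brush",np.percentile(p@n,[2,50,98]))
up=-frame(14,35)[:,2]; print("height above axis",np.percentile((p-REST)@up,[5,50,95]))
E
```

```text
tcp [0.5883 0.3526 0.0875] d [ 0.0691  0.0764 -0.1075] w [ 2.72 -6.17 -1.79] | per row 6 [ 0.0115  0.0127 -0.0179] [ 0.453 -1.028 -0.298]
[-0.7   0.36  0.04  2.14  0.78  0.26 -2.68] [[0.001, -0.947, -0.321, 0.083], [1.0, 0.001, -0.001, 0.001], [0.001, -0.321, 0.947, -0.123], [0.0, 0.0, 0.0, 1.0]]Traceback (most recent call last):
  File "<stdin>", line 11, in <module>
cv2.error: OpenCV(4.12.0) /io/opencv/modules/imgproc/src/linefit.cpp:102: error: (-215:Assertion failed) count > 0 in function 'fitLine3D_wods'
```

```bash
python3 - <<'E'
from h import *
to(REST-.1*frame(14,20)[:,2],14,20,6)
E
```

```text
tcp [0.5558 0.3445 0.1818] d [ 0.0358  0.0707 -0.0137] w [-1.1   8.31 -1.73] | per row 6 [ 0.006   0.0118 -0.0023] [-0.184  1.385 -0.289]
```

Request:
step_arm(series=[0.004,0.007,-0.001,-0.11,0.83,-0.17,0.004,0.007,-0.001,-0.11,0.83,-0.17,0.004,0.007,-0.001,-0.11,0.83,-0.17,0.004,0.007,-0.001,-0.11,0.83,-0.17,0.004,0.007,-0.001,-0.11,0.83,-0.17,0.004,0.007,-0.002,-0.11,0.83,-0.17,0.004,0.007,-0.002,-0.11,0.83,-0.17,0.004,0.007,-0.002,-0.11,0.83,-0.17,0.004,0.007,-0.002,-0.11,0.83,-0.17,0,0.007,-0.001,-0.11,0.83,-0.17])

```text
clock: 4.9
tcp_pos: [0.5577, 0.3419, 0.1815]
eef_rot: [-0.021, 0.978, 0.117, 0.172]
ft_force: [-0.2, -0.7, 0.0]
opening: 0.0878
gripper_force: 0.0
```

```bash
cat >> h.py <<'E'
def wrist():
    s=readout.get_state(); f=vision.grab_frame("wrist")
    v,u=np.mgrid[0:400,0:640];dx=(u-f["cx"])/f["fx"];dy=(v-f["cy"])/f["fy"];r=np.hypot(dx,dy);k=np.tan(np.minimum(r,1.4))/np.maximum(r,1e-9)
    z=f["depth"];C=np.stack([dx*k*z,dy*k*z,z,np.ones_like(z)],-1); T=(C@f["tool_from_camera"].T)[...,:3]
    W=Ro.from_quat(np.roll(s["eef_rot"],-1)).apply(T.reshape(-1,3)).reshape(400,640,3)+s["tcp_pos"]
    return f,W,cv2.cvtColor(f["pixels"],cv2.COLOR_RGB2HSV).astype(int),(z>0)&(r<1.3)
E
python3 - <<'E'
from h import *
to(REST,14,20,6)
print(readout.get_state()["q"].round(2))
f,W,H,ok=wrist(); cv2.imwrite("pics/w2.png",f["pixels"][:,:,::-1])
np.savez("w2.npz",W=W,H=H,ok=ok)
near=ok&(np.hypot(W[...,0]-.59,W[...,1]-.353)<.12)&(W[...,2]>.06)&(W[...,2]<.16)
print(near.sum(),np.percentile(H[near],[10,50,90],axis=0) if near.any() else 0)
E
```

```text
tcp [0.589  0.3528 0.0878] d [ 0.0313  0.0109 -0.0937] w [-0.02 -0.03  0.32] | per row 6 [ 0.0052  0.0018 -0.0156] [-0.004 -0.006  0.054]
[-0.54  0.51 -0.19  1.86  0.51  0.51 -2.44]
5440 [[  9.   56.9  88. ]
 [ 11.  148.  158. ]
 [ 13.  171.  183. ]]
```

View pics/w2.png

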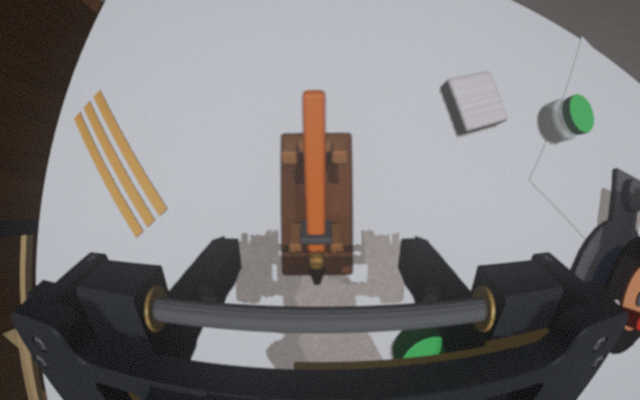

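The wrist camera shows the brush centred between the fingers at column 315, rows 90–270, with its collar at row 240.

```bash
python3 - <<'E'
from h import *
D=np.load("w2.npz");W,H,ok=D["W"],D["H"],D["ok"]
near=ok&(np.hypot(W[...,0]-.59,W[...,1]-.353)<.13)&(W[...,2]>.06)&(W[...,2]<.17)
n=np.array([-.242,.97,0]);b=frame(14,35)[:,0];up=-frame(14,35)[:,2]
m=near&(H[...,1]>150)&(H[...,0]<14)&(H[...,2]>150);p=W[m]
q=cv2.fitLine(p.astype(np.float32),cv2.DIST_HUBER,0,.001,.001).ravel();d=q[:3]*np.sign(q[0])
print(len(p),d.round(3),np.degrees(np.arctan2(d[1],d[0])),np.degrees(np.arcsin(d[2])))
e=p-REST;print("lat",np.percentile(e@n,[2,50,98]).round(4),"up",np.percentile(e@up,[5,50,95]).round(4),"along",np.percentile(e@b,[1,99]).round(4))
E
```

```text
2524 [0.794 0.199 0.575] 14.0737705 35.09292
lat [-0.0064 -0.0004  0.0055] up [0.0053 0.0065 0.0076] along [-0.0408  0.0877]
```

Request:
step_arm(series=[0.004,0.0014,-0.0117,0,0,0.1,0.004,0.0014,-0.0117,0,0,0.1,0.004,0.0014,-0.0117,0,0,0.1,0.004,0.0014,-0.0117,0,0,0,0.004,0.0014,-0.0117,0,0,0,0.004,0.0014,-0.0117,0,0,0,0.004,0.0014,-0.0117,0,0,0,0.003,0.001,-0.0118,0,0,0,0,0,0,0,0,0])

```text
clock: 5.85
tcp_pos: [0.5877, 0.3516, 0.086]
eef_rot: [-0.021, 0.978, 0.12, 0.172]
ft_force: [-0.7, -1.5, -0.6]
opening: 0.0877
gripper_force: 0.0
```

Request:
step_arm(series=[0,0,0,0,0,0,0,0,0,0,0,0,0,0,0,0,0,0,0,0,0,0,0,0,0,0,0,0,0,0,0,0,0,0,0,0,0,0,0,0,0,0], gripper=-1)

```text
clock: 6.55
tcp_pos: [0.5883, 0.3522, 0.0883]
eef_rot: [-0.022, 0.977, 0.12, 0.173]
ft_force: [-0.6, 0.1, -0.0]
opening: 0.0343
gripper_force: 0.0
```

Request:
step_arm(series=[0,0,0,0,0,0,0,0,0,0,0,0,0,0,0,0,0,0,0,0,0,0,0,0,0,0,0,0,0,0,0,0,0,0,0,0])

```text
clock: 7.15
tcp_pos: [0.5883, 0.3521, 0.0881]
eef_rot: [-0.022, 0.977, 0.12, 0.173]
ft_force: [-0.6, -0.7, -0.2]
opening: 0.0145
gripper_force: 30.0
```

Request:
step_arm(series=[0,0,0.01,0,0,0,0,0,0.02,0,0,0,0,0,0.025,0,0,0,0,0,0.025,0,0,0,0,0,0.02,0,0,0,-0.0105,-0.02,0,0,0,0,-0.0105,-0.02,0,0,0,0,-0.0105,-0.02,0,0,0,0,-0.0105,-0.02,0,0,0,0,-0.0105,-0.02,0,0,0,0,-0.0105,-0.02,0,0,0,0,-0.0105,-0.02,0,0,0,0])

```text
clock: 8.35
tcp_pos: [0.5143, 0.2114, 0.1889]
eef_rot: [-0.021, 0.977, 0.12, 0.173]
ft_force: [-0.1, -0.6, -0.2]
opening: 0.0145
gripper_force: 30.0
```

```bash
python3 - <<'E'
from h import *
tip=POT-np.array([.0116,.0029,.013]);b=frame(14,35)[:,0]
to(tip+.092*b,14,20,6); print(readout.get_state()["q"].round(2))
for c in("top",):
    f=vision.grab_frame(c);P,H=cloud(f)
    m=(f["depth"]>0)&(P[...,2]>.08)&(H[...,1]>200)&(H[...,0]<16)&(H[...,2]>110)&(np.hypot(P[...,0]-.52,P[...,1]-.22)<.2); p=P[m]
    q=cv2.fitLine(p.astype(np.float32),cv2.DIST_HUBER,0,.001,.001).ravel();d=q[:3]*np.sign(q[0]);t=(p-q[3:])@d
    print(len(p),d.round(3),(q[3:]+t.min()*d).round(4),(q[3:]+t.max()*d).round(4))
E
```

```text
tcp [0.5152 0.2131 0.0906] d [ 0.0009  0.0017 -0.0983] w [-0.05  0.08 -0.01] | per row 6 [ 0.0001  0.0003 -0.0164] [-0.008  0.013 -0.002]
[-0.32  0.35 -0.23  2.11  0.48  0.39 -2.28]
145 [0.804 0.207 0.557] [0.5295 0.2161 0.2048] [0.5843 0.2302 0.2428]
```

Request:
step_arm(series=[0.001,0.0015,-0.016,0,0,0,0,0,-0.016,0,0,0,0,0,-0.016,0,0,0,0,0,-0.016,0,0,0,0,0,-0.016,0,0,0,0,0,-0.018,0,0,0,0,0,0,0,0,0,0,0,0,0,0,0])

```text
clock: 9.2
tcp_pos: [0.5162, 0.2136, 0.0929]
eef_rot: [-0.021, 0.978, 0.12, 0.172]
ft_force: [0.7, -0.1, -0.3]
opening: 0.0142
gripper_force: 30.0
```

```bash
python3 - <<'E'
from h import *
f=vision.grab_frame("scene");cv2.imwrite("pics/dip.png",cv2.resize(f["pixels"][130:280,300:500,::-1],None,fx=4,fy=4))
tip=LAP+np.array([-.034,-.002,.073]);b=frame(14,35)[:,0]
for dz in(0.0,): to(tip+.092*b,14,20,6)
E
```

```text
tcp [ 0.6015 -0.104   0.1286] d [ 0.085  -0.3177  0.0352] w [-0.04  0.04  0.06] | per row 6 [ 0.0142 -0.053   0.0059] [-0.007  0.007  0.01 ]
```

View pics/dip.png

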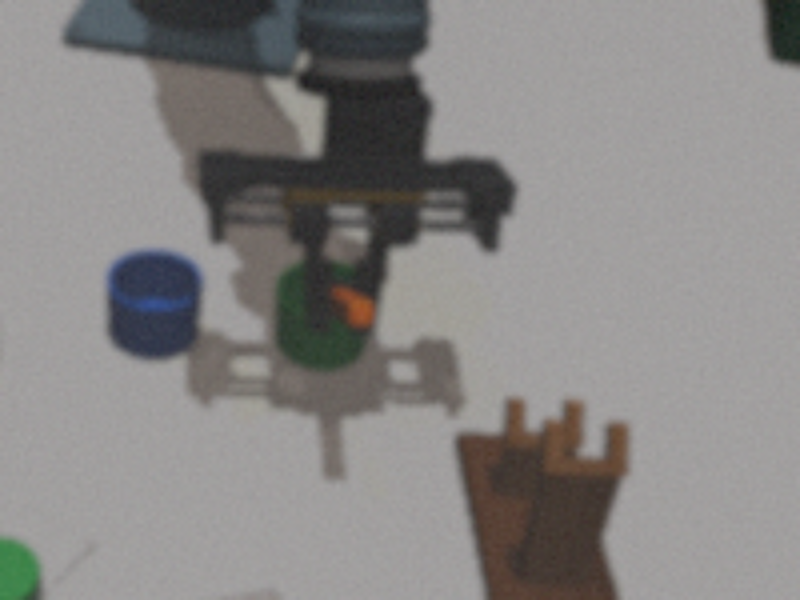

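The scene crop shows the tip inside the green pot at (325,310), and the pot hasn't moved. Next I'll lift and go to the lap from the robot side.

Request:
step_arm(series=[0,0,0.02,0,0,0,0,0,0.025,0,0,0,0,0,0.03,0,0,0,0,0,0.03,0,0,0,0,-0.042,-0.004,0,0,0,0,-0.042,-0.004,0,0,0,0,-0.042,-0.004,0,0,0,0,-0.043,-0.004,0,0,0,0,-0.043,-0.004,0,0,0,0,-0.043,-0.004,0,0,0,0,-0.043,-0.004,0,0,0,0,-0.042,-0.004,0,0,0])

```text
clock: 10.45
tcp_pos: [0.5161, -0.1286, 0.1666]
eef_rot: [-0.021, 0.977, 0.12, 0.173]
ft_force: [0.6, 0.8, -1.1]
opening: 0.0144
gripper_force: 30.0
```

```bash
python3 - <<'E'
from h import *
tip=LAP+np.array([-.034,-.002,.073]);b=frame(14,35)[:,0]
to(tip+.092*b,14,20,6); s=readout.get_state();print(s["q"].round(2),s["tcp_pos"])
E
```

```text
tcp [ 0.6015 -0.104   0.1286] d [ 0.0854  0.0246 -0.038 ] w [0.02 0.1  0.05] | per row 6 [ 0.0142  0.0041 -0.0063] [0.004 0.016 0.008]
[ 0.84  0.46 -0.7   2.13  0.4   0.36 -1.44] [ 0.51613511 -0.12858452  0.16659122]
```

Request:
step_arm(series=[0.017,0.005,-0.003,0,0,0,0.017,0.005,-0.004,0,0,0,0.017,0.005,-0.004,0,0,0,0.017,0.005,-0.004,0,0,0,0.017,0.005,-0.004,0,0,0,0,0,-0.006,0,0,0,0,0,-0.006,0,0,0,0,0,-0.003,0,0,0,0,0,0,0,0,0])

```text
clock: 11.35
tcp_pos: [0.6, -0.1019, 0.1312]
eef_rot: [-0.021, 0.978, 0.12, 0.172]
ft_force: [-0.0, 0.3, -0.3]
opening: 0.0144
gripper_force: 30.0
```

Request:
step_arm(series=[0,0,-0.001,0,0,0,0,0,-0.001,0,0,0,0,0,-0.001,0,0,0,0,0,0,0,0,0])

```text
clock: 11.75
tcp_pos: [0.6014, -0.1016, 0.1288]
eef_rot: [-0.021, 0.977, 0.12, 0.173]
ft_force: [-0.4, -0.6, 2.7]
opening: 0.0149
gripper_force: 30.0
```

Request:
step_arm(series=[0,0,-0.001,0,0,0,0,0,0,0,0,0,0,0,0,0,0,0])

```text
clock: 12.05
tcp_pos: [0.6017, -0.1014, 0.128]
eef_rot: [-0.021, 0.977, 0.12, 0.173]
ft_force: [1.2, 1.4, 3.3]
opening: 0.0147
gripper_force: 30.0
```

```bash
python3 - <<'E'
from h import *
s=readout.get_state();print(s["tcp_pos"],s["ft_force"],s["wrist_torque"])
f,W,H,ok=wrist(); cv2.imwrite("pics/touch.png",f["pixels"][:,:,::-1])
E
```

```text
[ 0.60171396 -0.10138885  0.12796761] [1.17802249 1.40879706 3.26461423] [-0.04301648 -0.04242617 -0.03192577]
```

View pics/touch.png

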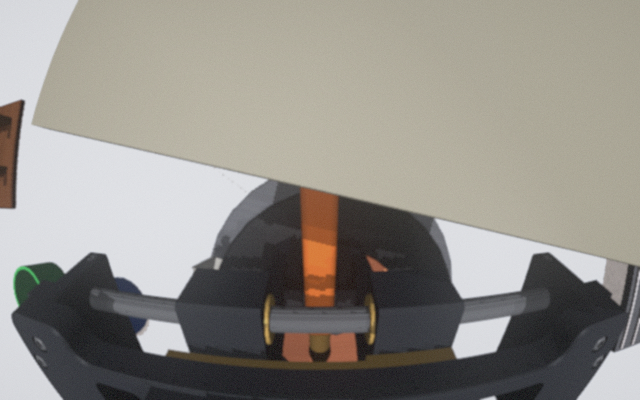

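The wrist view shows the tip on the copper at (320,345), with about 3 N upward force, so the touch is made. Now I'll retreat low towards the robot and go back to the rest.

Request:
step_arm(series=[0,0,0.006,0,0,0,-0.017,-0.005,0.003,0,0,0,-0.017,-0.005,0.004,0,0,0,-0.017,-0.005,0.004,0,0,0,-0.017,-0.005,0.004,0,0,0,-0.017,-0.005,0.004,0,0,0,0,0.04,0.006,0,0,0,0,0.04,0.006,0,0,0,0.005,0.043,0.007,0,0,0,0.01,0.043,0.007,0,0,0,0.01,0.043,0.007,0,0,0,0.01,0.043,0.007,0,0,0])

```text
clock: 13.3
tcp_pos: [0.5503, 0.1267, 0.1925]
eef_rot: [-0.021, 0.978, 0.12, 0.172]
ft_force: [-0.4, 0.6, -0.7]
opening: 0.0145
gripper_force: 30.0
```

```bash
python3 - <<'E'
from h import *
s=readout.get_state();print(s["tcp_pos"],s["q"].round(2));print(np.array([.5923,.3531,.191])-s["tcp_pos"]); to(REST,14,20)
E
```

```text
[0.550272   0.12671805 0.19251406] [ 0.07  0.39 -0.46  2.08  0.52  0.41 -2.11]
[ 0.042028    0.22638195 -0.00151406]
tcp [0.589  0.3528 0.0878] d [ 0.0387  0.226  -0.1047] w [ 0.08 -0.07  0.03] | per row 1 [ 0.0387  0.226  -0.1047] [ 0.079 -0.074  0.027]
```

Request:
step_arm(series=[0.007,0.038,0,0,0,0,0.007,0.038,0,0,0,0,0.007,0.038,0,0,0,0,0.007,0.038,0,0,0,0,0.007,0.038,0,0,0,0,0.007,0.036,0,0,0,0,0,0,0,0,0,0])

```text
clock: 14.0
tcp_pos: [0.5912, 0.358, 0.1925]
eef_rot: [-0.024, 0.977, 0.123, 0.172]
ft_force: [-0.5, 0.7, 0.1]
opening: 0.0143
gripper_force: 30.0
```

```bash
python3 - <<'E'
from h import *
s=readout.get_state();print(np.array([.5923,.3531,.091])-s["tcp_pos"],Ro.from_quat(np.roll(s["eef_rot"],-1)).as_quat()); to(REST,14,20)
f=vision.grab_frame("top");P,H=cloud(f)
m=(f["depth"]>0)&(P[...,2]>.08)&(H[...,1]>200)&(H[...,0]<16)&(H[...,2]>110)&(np.hypot(P[...,0]-.6,P[...,1]-.36)<.2); p=P[m]
q=cv2.fitLine(p.astype(np.float32),cv2.DIST_HUBER,0,.001,.001).ravel();d=q[:3]*np.sign(q[0]);t=(p-q[3:])@d
print(len(p),d.round(3),(q[3:]+t.max()*d).round(4), "expect",(s["tcp_pos"]+.003*frame(14,20)[:,2]+.09*frame(14,35)[:,0]-.0075*frame(14,35)[:,2]).round(4))
E
```

```text
[ 0.00114084 -0.00486038 -0.10145413] [ 0.97710791  0.12298595  0.17198411 -0.02358089]
tcp [0.589  0.3528 0.0878] d [-0.0022 -0.0052 -0.1046] w [-0.21 -0.06 -0.39] | per row 1 [-0.0022 -0.0052 -0.1046] [-0.208 -0.06  -0.386]
141 [0.812 0.183 0.554] [0.6615 0.3752 0.245 ] expect [0.6595 0.375  0.2474]
```

Request:
step_arm(series=[0.001,-0.005,-0.02,-0.2,0,-0.4,0,0,-0.02,0,0,0,0,0,-0.02,0,0,0,0,0,0,0,0,0])

```text
clock: 14.45
tcp_pos: [0.5922, 0.3431, 0.1291]
eef_rot: [-0.016, 0.978, 0.116, 0.169]
ft_force: [0.6, -0.2, -0.8]
opening: 0.0144
gripper_force: 30.0
```

```bash
python3 - <<'E'
from h import *
s=readout.get_state();print(np.array([.5923,.3531,.091])-s["tcp_pos"]); to(REST,14,20)
E
```

```text
[ 0.00012211  0.00997858 -0.03813529]
tcp [0.589  0.3528 0.0878] d [-0.0032  0.0096 -0.0413] w [ 0.51 -0.29  0.5 ] | per row 1 [-0.0032  0.0096 -0.0413] [ 0.506 -0.29   0.497]
```

Request:
step_arm(series=[0,0,0,0,0,0,0,0,0,0,0,0])

```text
clock: 14.65
tcp_pos: [0.5946, 0.3463, 0.1337]
eef_rot: [-0.019, 0.978, 0.117, 0.173]
ft_force: [-0.3, 0.1, 0.3]
opening: 0.0146
gripper_force: 30.0
```

```bash
python3 - <<'E'
from h import *
s=readout.get_state();print(np.array([.5923,.3531,.091])-s["tcp_pos"],s["dq"].round(3),s["q"].round(3)); to(REST,14,20)
E
```

```text
[-0.00233519  0.00683726 -0.04273983] [-0.005 -0.003 -0.002 -0.006  0.004 -0.004 -0.001] [-0.434  0.644 -0.302  1.789  0.705  0.506 -2.569]
tcp [0.589  0.3528 0.0878] d [-0.0056  0.0065 -0.0459] w [0.17 0.07 0.44] | per row 1 [-0.0056  0.0065 -0.0459] [0.172 0.073 0.444]
```

Request:
step_arm(series=[-0.0012,0.0034,-0.006,0.1,0,0.2,-0.0012,0.0034,-0.006,0.1,0,0.2,0,0,0,0,0,0,0,0,0,0,0,0])

```text
clock: 15.05
tcp_pos: [0.5913, 0.3535, 0.1202]
eef_rot: [-0.021, 0.977, 0.12, 0.172]
ft_force: [0.8, 0.6, -0.8]
opening: 0.0144
gripper_force: 30.0
```

```bash
python3 - <<'E'
from h import *
s=readout.get_state();print(np.array([.5923,.3531,.091])-s["tcp_pos"],s["dq"].round(3)); to(REST,14,20)
f,W,H,ok=wrist(); cv2.imwrite("pics/back.png",f["pixels"][:,:,::-1])
E
```

```text
[ 0.00097848 -0.00040404 -0.02924667] [ 0.005 -0.006  0.004 -0.005 -0.001  0.001  0.002]
tcp [0.589  0.3528 0.0878] d [-0.0023 -0.0008 -0.0324] w [ 0.02 -0.02 -0.03] | per row 1 [-0.0023 -0.0008 -0.0324] [ 0.023 -0.017 -0.027]
```

View pics/back.png

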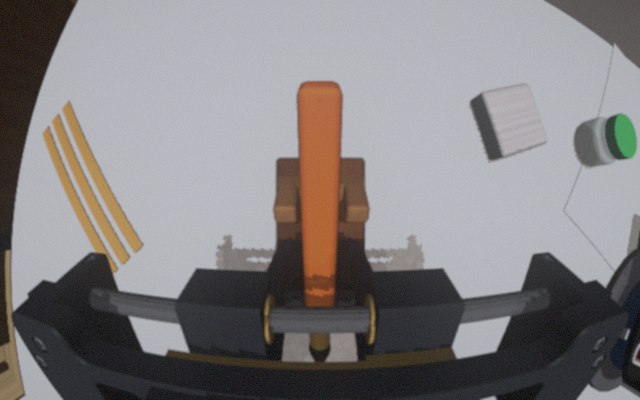

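The brush (column 320) is centred over the fork (columns 276–366), so I'll lower it.

Request:
step_arm(series=[0.0005,0,-0.005,0,0,0,0.0005,0,-0.005,0,0,0,0,0,-0.005,0,0,0,0,0,-0.005,0,0,0,0,0,-0.005,0,0,0,0,0,-0.004,0,0,0,0,0,0,0,0,0,0,0,0,0,0,0])

```text
clock: 15.9
tcp_pos: [0.5924, 0.3533, 0.0914]
eef_rot: [-0.021, 0.977, 0.12, 0.172]
ft_force: [-2.1, -0.7, 1.0]
opening: 0.0144
gripper_force: 30.0
```

Request:
step_arm(series=[0,0,0,0,0,0,0,0,0,0,0,0,0,0,0,0,0,0,0,0,0,0,0,0,0,0,0,0,0,0,0,0,0,0,0,0,0,0,0,0,0,0,0,0,0,0,0,0], gripper=1)

```text
clock: 16.7
tcp_pos: [0.5926, 0.3533, 0.0915]
eef_rot: [-0.021, 0.977, 0.12, 0.172]
ft_force: [0.9, -0.0, 0.2]
opening: 0.0767
gripper_force: 0.0
```

Request:
step_arm(series=[-0.004,-0.001,0.011,0,0,0,-0.004,-0.001,0.012,0,0,0,-0.004,-0.001,0.012,0,0,0,-0.004,-0.001,0.012,0,0,0,-0.004,-0.001,0.012,0,0,0,-0.004,-0.001,0.012,0,0,0,-0.004,-0.001,0.012,0,0,0,-0.004,-0.001,0.012,0,0,0,0,0,0,0,0,0,0,0,0,0,0,0])

```text
clock: 17.7
tcp_pos: [0.5607, 0.3452, 0.1867]
eef_rot: [-0.021, 0.977, 0.12, 0.173]
ft_force: [0.7, 0.3, 0.6]
opening: 0.0876
gripper_force: 0.0
```

```bash
python3 - <<'E'
from h import *
f,W,H,ok=wrist(); cv2.imwrite("pics/rel.png",f["pixels"][:,:,::-1])
near=ok&(np.hypot(W[...,0]-.59,W[...,1]-.353)<.13)&(W[...,2]>.06)&(W[...,2]<.17)
n=np.array([-.242,.97,0]);b=frame(14,35)[:,0];up=-frame(14,35)[:,2]
p=W[near&(H[...,1]>150)&(H[...,0]<14)&(H[...,2]>150)]
q=cv2.fitLine(p.astype(np.float32),cv2.DIST_HUBER,0,.001,.001).ravel();d=q[:3]*np.sign(q[0])
print(len(p),np.degrees(np.arctan2(d[1],d[0])),np.degrees(np.arcsin(d[2])))
e=p-REST;print("lat",np.percentile(e@n,[2,50,98]).round(4),"up",np.percentile(e@up,[5,50,95]).round(4),"along",np.percentile(e@b,[1,99]).round(4))
f=vision.grab_frame("top");P,H=cloud(f)
p=P[(f["depth"]>0)&(np.hypot(P[...,0]-.56,P[...,1]+.11)<.095)&(P[...,2]>.115)&(P[...,2]<.13)]; print("knob",len(p),p.mean(0).round(4))
k=p.mean(0)-LAP; print("angle",np.degrees(np.arctan2(-k[0],k[1])),np.hypot(*k[:2]),readout.get_state()["q"].round(2))
s=readout.get_state(); 
for sl in(30,35):to(np.r_[p.mean(0)[:2],.105]-.1*frame(0,sl)[:,2],0,sl)
E
```

```text
2368 13.985904 34.929043
lat [-0.007  -0.0008  0.005 ] up [0.0054 0.0065 0.0075] along [-0.0231  0.0874]
knob 64 [ 0.5415 -0.0544  0.1233]
angle 18.445526559853032 0.0691605079593351 [-0.42  0.53 -0.36  1.84  0.64  0.57 -2.54]
tcp [ 0.49   -0.0544  0.1942] d [-0.0705 -0.3994  0.0083] w [  1.26  -9.99 -13.95] | per row 1 [-0.0705 -0.3994  0.0083] [  1.258  -9.99  -13.945]
tcp [ 0.4824 -0.0544  0.1894] d [-0.0781 -0.3994  0.0035] w [  1.87 -14.96 -13.9 ] | per row 1 [-0.0781 -0.3994  0.0035] [  1.868 -14.965 -13.899]
```

The brush is home: slope 34.9°, yaw 14.0°, and its position along the slope matches the start. The knob is at about -18° (robot side of the mark). Next I'll grip the knob with 15° tilt and yaw 0.

```bash
python3 - <<'E'
from h import *
G=np.array([.5425,-.0544,.105]);print(frame(0,15)[:,2])
to(G-.08*frame(0,15)[:,2],0,15,11)
E
```

```text
[ 0.25881905  0.         -0.96592583]
tcp [ 0.521  -0.0544  0.1852] d [-0.0395 -0.3994 -0.0007] w [ -0.57   4.94 -13.98] | per row 11 [-0.0036 -0.0363 -0.0001] [-0.052  0.449 -1.271]
```

Request:
step_arm(series=[-0.0036,-0.02,0.003,-0.05,0.45,-1.27,-0.0036,-0.036,0,-0.05,0.45,-1.27,-0.0036,-0.04,0,-0.05,0.45,-1.27,-0.0036,-0.04,0,-0.05,0.45,-1.27,-0.0036,-0.04,0,-0.05,0.45,-1.27,-0.0036,-0.04,0,-0.05,0.45,-1.27,-0.0036,-0.04,0,-0.05,0.45,-1.27,-0.0036,-0.04,0,-0.05,0.45,-1.27,-0.0036,-0.04,0,-0.05,0.45,-1.27,-0.0036,-0.036,0,-0.05,0.45,-1.27,-0.0036,-0.027,0,-0.05,0.45,-1.27,0,0,0,0,0,0])

```text
clock: 19.0
tcp_pos: [0.5192, -0.0593, 0.1889]
eef_rot: [0.001, 0.992, -0.004, 0.13]
ft_force: [-0.4, -0.1, 0.3]
opening: 0.0881
gripper_force: 0.0
```

Request:
step_arm(series=[0,0,0,0,0,0,0,0,0,0,0,0])

```text
clock: 19.2
tcp_pos: [0.5207, -0.0528, 0.1895]
eef_rot: [-0.001, 0.991, 0.001, 0.131]
ft_force: [0.4, 0.5, 0.4]
opening: 0.0877
gripper_force: 0.0
```

```bash
python3 - <<'E'
from h import *
to(np.array([.5425,-.0544,.105]),0,15,6); print(readout.get_state()["q"].round(2))
f,W,H,ok=wrist();cv2.imwrite("pics/knob.png",f["pixels"][:,:,::-1])
p=W[ok&(np.hypot(W[...,0]-.5425,W[...,1]+.0544)<.03)&(W[...,2]>.117)&(W[...,2]<.13)];print(len(p),p.mean(0),p.min(0),p.max(0))
E
```

```text
tcp [ 0.5417 -0.0544  0.1079] d [ 0.021  -0.0016 -0.0816] w [-0.07  0.03 -0.08] | per row 6 [ 0.0035 -0.0003 -0.0136] [-0.011  0.004 -0.013]
[ 0.4   0.35 -0.45  2.11  0.34  0.47 -1.86]
764 [ 0.54160645 -0.05589811  0.12227708] [ 0.53069288 -0.06609799  0.11890566] [ 0.55150068 -0.04558469  0.12461307]
```

View pics/knob.png

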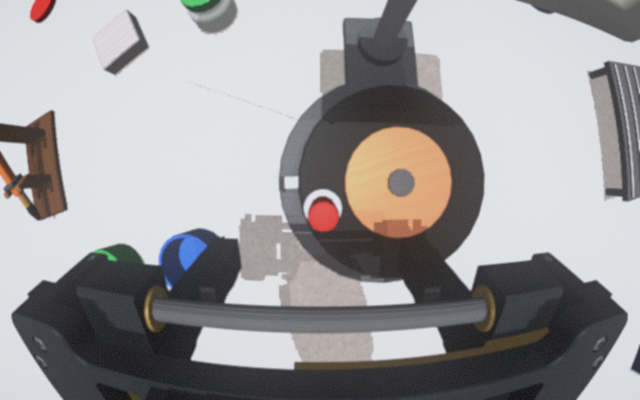

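The knob is at (323,215), between the fingers, and the white mark is at (290,182). Now I'll go down and grip.

Request:
step_arm(series=[0.003,-0.0005,-0.0117,0,0,0,0.003,-0.0005,-0.0117,0,0,0,0.003,-0.0005,-0.0117,0,0,0,0.003,-0.0005,-0.0117,0,0,0,0.003,-0.0005,-0.0117,0,0,0,0.0025,-0.0005,-0.0116,0,0,0,0.0025,0,-0.0116,0,0,0,0,0,0,0,0,0])

```text
clock: 20.05
tcp_pos: [0.5404, -0.0565, 0.106]
eef_rot: [-0.001, 0.992, 0.0, 0.13]
ft_force: [-0.3, 0.6, 0.3]
opening: 0.0884
gripper_force: 0.0
```

Request:
step_arm(series=[0,0,0,0,0,0,0,0,0,0,0,0,0,0,0,0,0,0,0,0,0,0,0,0,0,0,0,0,0,0,0,0,0,0,0,0,0,0,0,0,0,0,0,0,0,0,0,0,0,0,0,0,0,0,0,0,0,0,0,0,0,0,0,0,0,0,0,0,0,0,0,0], gripper=-1)

```text
clock: 21.25
tcp_pos: [0.5411, -0.0558, 0.1079]
eef_rot: [-0.001, 0.991, 0.001, 0.131]
ft_force: [0.1, 4.2, 1.4]
opening: 0.0214
gripper_force: 30.0
```

```bash
cat >> h.py <<'E'
def arc(angs,tilts,z=.105,yaw=0,gz=None):
    "knob angles (deg, clockwise from mark) and tool tilts for the coming rows"
    s=readout.get_state();p=s["tcp_pos"];Rc=Ro.from_quat(np.roll(s["eef_rot"],-1));out=[]
    for a,t in zip(angs,tilts):
        a=np.radians(a+.9*-1); T=frame(yaw,t); g=LAP+[.070*np.sin(a),.070*np.cos(a),z]; q=g-.003*T[:,2]
        w=(Ro.from_matrix(T)*Rc.inv()).as_rotvec(degrees=True)
        out+=[*(q-p).round(4),*w.round(1)]; p=p+(q-p).round(4);Rc=Ro.from_rotvec(w.round(1),degrees=True)*Rc
    print([float(x)+0. for x in out])
def ang():
    s=readout.get_state();T=Ro.from_quat(np.roll(s["eef_rot"],-1)).as_matrix();g=s["tcp_pos"]+.003*T[:,2]-LAP
    a=np.degrees(np.arctan2(g[0],g[1]))+.9;print("angle",a.round(2),"r",np.hypot(*g[:2]).round(4),"z",g[2].round(4),"tilt",np.degrees(np.arcsin(T[0,2])).round(1),"q",s["q"].round(2),s["ft_force"].round(1),s["opening"].round(4));return a
E
python3 - <<'E'
from h import *
a=ang()
arc(np.linspace(a,90,13)[1:],np.linspace(15,25,13)[1:])
E
```

```text
Traceback (most recent call last):
  File "h.py", line 39, in ang
    a=np.degrees(np.arctan2(g[0],g[1]))+.9;print("angle",a.round(2),"r",np.hypot(*g[:2]).round(4),"z",g[2].round(4),"tilt",np.degrees(np.arcsin(T[0,2])).round(1),"q",s["q"].round(2),s["ft_force"].round(1),s["opening"].round(4));return a
                                                                                                                                                                                                             ^^^^^^^^^^^^^^^^^^
AttributeError: 'float' object has no attribute 'round'
```

```bash
sed -i 's/s\["opening"\].round(4)/s["opening"]/' h.py
python3 - <<'E'
from h import *
a=ang()
arc(np.linspace(a,80,13)[1:],np.linspace(15,25,13)[1:])
E
```

```text
angle -17.61 r 0.0678 z 0.105 tilt 15.1 q [ 0.27  0.52 -0.3   2.11  0.48  0.3  -1.99] [0.1 4.2 1.4] 0.02142907012859315
[0.0089, 0.0046, 0.0, -0.1, -0.8, -0.1, 0.0098, 0.0011, 0.0, 0.0, -0.8, 0.0, 0.0099, -0.0003, 0.0, 0.0, -0.8, 0.0, 0.0097, -0.0017, 0.0, 0.0, -0.9, 0.0, 0.0094, -0.0031, 0.0, 0.0, -0.8, 0.0, 0.0089, -0.0044, 0.0, 0.0, -0.8, 0.0, 0.0081, -0.0056, 0.0, 0.0, -0.9, 0.0, 0.0073, -0.0067, -0.0001, 0.0, -0.8, 0.0, 0.0063, -0.0077, 0.0, 0.0, -0.8, 0.0, 0.0051, -0.0085, 0.0, 0.0, -0.9, 0.0, 0.0038, -0.0091, 0.0, 0.0, -0.8, 0.0, 0.0026, -0.0096, 0.0, 0.0, -0.8, 0.0]
```

Request:
step_arm(series=[0.009,0.0035,0,0,0,0,0.0098,0.0015,0,0,0,0,0.0099,-0.0003,0,0,0,0,0.0097,-0.0017,0,0,0,0,0.0094,-0.0031,0,0,0,0,0.0089,-0.0044,0,0,-1,0,0.0081,-0.0056,0,0,-1.5,0,0.0073,-0.0067,0,0,-1.5,0,0.0063,-0.0077,0,0,-1.5,0,0.0051,-0.0085,0,0,-1.5,0,0.0038,-0.0091,0,0,-1.5,0,0.0026,-0.0096,0,0,-1.5,0])

```text
clock: 22.45
tcp_pos: [0.6309, -0.1078, 0.1078]
eef_rot: [0.0, 0.977, 0.0, 0.215]
ft_force: [-6.4, 1.4, 3.1]
opening: 0.0208
gripper_force: 30.0
```

```bash
python3 - <<'E'
from h import *
a=ang()
arc(np.linspace(a,a+95,13)[1:],[25]*7+[23,21,19,17,15])
E
```

```text
angle 80.81 r 0.0698 z 0.1051 tilt 24.8 q [ 0.41  0.62 -0.37  1.99  0.86  0.19 -2.23] [-6.4  1.4  3.1] 0.02079865882585677
[0.0012, -0.0096, -0.0001, 0.0, -0.2, 0.0, -0.0003, -0.0096, 0.0, 0.0, 0.0, 0.0, -0.0016, -0.0096, 0.0, 0.0, 0.0, 0.0, -0.003, -0.0092, 0.0, 0.0, 0.0, 0.0, -0.0041, -0.0087, 0.0, 0.0, 0.0, 0.0, -0.0054, -0.0081, 0.0, 0.0, 0.0, 0.0, -0.0063, -0.0072, 0.0, 0.0, 0.0, 0.0, -0.0073, -0.0063, 0.0001, 0.0, 2.0, 0.0, -0.008, -0.0053, 0.0, 0.0, 2.0, 0.0, -0.0087, -0.004, 0.0001, 0.0, 2.0, 0.0, -0.0091, -0.0028, 0.0, 0.0, 2.0, 0.0, -0.0094, -0.0016, 0.0, 0.0, 2.0, 0.0]
```

Request:
step_arm(series=[0.0012,-0.0096,0,0,1,0,-0.0003,-0.0096,0,0,1,0,-0.0016,-0.0096,0,0,0.5,0,-0.003,-0.0092,0,0,0.5,0,-0.0041,-0.0087,0,0,0.5,0,-0.0054,-0.0081,0,0,1,0,-0.0063,-0.0072,0,0,1.5,0,-0.0073,-0.0063,0,0,2,0,-0.008,-0.0053,0,0,2,0,-0.0087,-0.004,0,0,2,0,-0.0091,-0.0028,0,0,2,0,-0.0094,-0.0016,0,0,1,0])

```text
clock: 23.65
tcp_pos: [0.5693, -0.1916, 0.1077]
eef_rot: [0.0, 0.996, -0.001, 0.086]
ft_force: [2.5, -1.9, -0.6]
opening: 0.0209
gripper_force: 30.0
```

```bash
python3 - <<'E'
from h import *
a=ang()
arc(np.linspace(a,a+95,13)[1:],[10]*12)
E
```

```text
angle 175.78 r 0.0719 z 0.1047 tilt 9.9 q [ 0.76  0.69 -0.65  1.88  0.65  0.61 -1.84] [ 2.5 -1.9 -0.6] 0.020932212173104973
[-0.0098, 0.0017, 0.0003, 0.0, -0.1, 0.1, -0.0096, 0.0011, 0.0, 0.0, 0.0, 0.0, -0.0094, 0.0025, 0.0, 0.0, 0.0, 0.0, -0.0089, 0.0037, 0.0, 0.0, 0.0, 0.0, -0.0083, 0.0049, 0.0, 0.0, 0.0, 0.0, -0.0076, 0.006, 0.0, 0.0, 0.0, 0.0, -0.0067, 0.007, 0.0, 0.0, 0.0, 0.0, -0.0056, 0.0078, 0.0, 0.0, 0.0, 0.0, -0.0045, 0.0086, 0.0, 0.0, 0.0, 0.0, -0.0033, 0.0091, 0.0, 0.0, 0.0, 0.0, -0.002, 0.0094, 0.0, 0.0, 0.0, 0.0, -0.0007, 0.0097, 0.0, 0.0, 0.0, 0.0]
```

Request:
step_arm(series=[-0.0098,0.0006,0,0,0,0,-0.0096,0.0015,0,0,0,0,-0.0094,0.0027,0,0,0,0,-0.0089,0.0038,0,0,0,0,-0.0083,0.005,0,0,0,0,-0.0076,0.006,0,0,0,0,-0.0067,0.007,0,0,0,0,-0.0056,0.0078,0,0,0,0,-0.0045,0.0086,0,0,0,0,-0.0033,0.0091,0,0,0,0,-0.002,0.0094,0,0,0,0,-0.0007,0.0097,0,0,0,0])

```text
clock: 24.85
tcp_pos: [0.4943, -0.1162, 0.1079]
eef_rot: [-0.001, 0.996, 0.001, 0.088]
ft_force: [15.4, -3.4, -15.5]
opening: 0.0211
gripper_force: 30.0
```

```bash
python3 - <<'E'
from h import *
a=ang()
arc(np.linspace(a,360,13)[1:],[10]*12)
E
```

```text
angle -85.96 r 0.0687 z 0.1049 tilt 10.1 q [ 0.68  0.56 -0.63  2.11  0.69  0.47 -2.02] [ 15.4  -3.4 -15.5] 0.021071802363382987
[0.0152, 0.0415, 0.0001, -0.1, 0.1, -0.1, 0.0382, 0.0231, 0.0, 0.0, 0.0, 0.0, 0.0444, -0.0047, 0.0, 0.0, 0.0, 0.0, 0.0325, -0.0306, 0.0, 0.0, 0.0, 0.0, 0.0074, -0.044, 0.0, 0.0, 0.0, 0.0, -0.0206, -0.0395, 0.0, 0.0, 0.0, 0.0, -0.0403, -0.0191, 0.0, 0.0, 0.0, 0.0, -0.0437, 0.0092, 0.0, 0.0, 0.0, 0.0, -0.0292, 0.0337, 0.0, 0.0, 0.0, 0.0, -0.003, 0.0445, 0.0, 0.0, 0.0, 0.0, 0.0245, 0.0373, 0.0, 0.0, 0.0, 0.0, 0.0421, 0.0148, 0.0, 0.0, 0.0, 0.0]
```

```bash
python3 - <<'E'
from h import *
a=ang()
arc(np.linspace(a,0,12)[1:],[10]*12)
E
```

```text
angle -85.96 r 0.0687 z 0.1049 tilt 10.1 q [ 0.68  0.56 -0.63  2.11  0.69  0.47 -2.02] [ 15.4  -3.4 -15.5] 0.021071802363382987
[-0.0001, 0.0095, 0.0001, -0.1, 0.1, -0.1, 0.0024, 0.0093, 0.0, 0.0, 0.0, 0.0, 0.0037, 0.0088, 0.0, 0.0, 0.0, 0.0, 0.0048, 0.0082, 0.0, 0.0, 0.0, 0.0, 0.006, 0.0075, 0.0, 0.0, 0.0, 0.0, 0.0068, 0.0066, 0.0, 0.0, 0.0, 0.0, 0.0077, 0.0056, 0.0, 0.0, 0.0, 0.0, 0.0084, 0.0045, 0.0, 0.0, 0.0, 0.0, 0.009, 0.0033, 0.0, 0.0, 0.0, 0.0, 0.0093, 0.0021, 0.0, 0.0, 0.0, 0.0, 0.0095, 0.0008, 0.0, 0.0, 0.0, 0.0]
```

Request:
step_arm(series=[0.0015,0.0095,-0.0005,0,0,0,0.0026,0.0093,-0.0005,0,0,0,0.0037,0.0088,0,0,0,0,0.0048,0.0082,0,0,0,0,0.006,0.0075,0,0,0,0,0.0068,0.0066,0,0,0,0,0.0077,0.0056,0,0,0,0,0.0084,0.0045,0,0,0,0,0.009,0.0033,0,0,0,0,0.0093,0.0021,0,0,0,0,0.0085,0.0008,0,0,0,0,0,0,0,0,0,0])

```text
clock: 26.05
tcp_pos: [0.5621, -0.0517, 0.1076]
eef_rot: [0.0, 0.996, 0.0, 0.086]
ft_force: [2.1, -5.1, 9.2]
opening: 0.0211
gripper_force: 30.0
```

Request:
step_arm(series=[0,0,0,0,0,0,0,0,0,0,0,0])

```text
clock: 26.25
tcp_pos: [0.5615, -0.0518, 0.1076]
eef_rot: [0.0, 0.996, 0.0, 0.086]
ft_force: [1.2, -4.6, 8.3]
opening: 0.021
gripper_force: 30.0
```

```bash
python3 - <<'E'
from h import *
a=ang()
E
```

```text
angle -0.24 r 0.0682 z 0.1046 tilt 9.9 q [ 0.49  0.63 -0.61  1.98  0.69  0.55 -2.15] [ 1.2 -4.6  8.3] 0.020998316877033484
```

Request:
step_arm(series=[0,0,0,0,0,0,0,0,0,0,0,0,0,0,0,0,0,0,0,0,0,0,0,0,0,0,0,0,0,0,0,0,0,0,0,0,0,0,0,0,0,0,0,0,0,0,0,0], gripper=0.8)

```text
clock: 27.05
tcp_pos: [0.5602, -0.0516, 0.1065]
eef_rot: [-0.0, 0.996, 0.0, 0.085]
ft_force: [0.2, -0.1, 0.1]
opening: 0.0791
gripper_force: 0.0
```

Request:
step_arm(series=[-0.002,0,0.008,0,0,0,-0.002,0,0.012,0,0,0,-0.002,0,0.012,0,0,0,-0.004,0,0.012,0,0,0,-0.004,0,0.012,0,0,0,-0.004,0,0.012,0,0,0,-0.004,0,0.012,0,0,0,-0.004,0,0.012,0,0,0,0,0,0,0,0,0,0,0,0,0,0,0])

```text
clock: 28.05
tcp_pos: [0.5342, -0.0519, 0.1988]
eef_rot: [-0.0, 0.996, -0.0, 0.085]
ft_force: [-0.7, -0.2, 0.2]
opening: 0.0795
gripper_force: 0.0
```

```bash
python3 - <<'E'
from h import *
f,W,H,ok=wrist();
p=W[ok&(np.hypot(W[...,0]-.5625,W[...,1]+.05)<.03)&(W[...,2]>.117)&(W[...,2]<.13)]
k=p.mean(0)-LAP;print(len(p),p.mean(0),np.degrees(np.arctan2(k[0],k[1]))+.9)
f=vision.grab_frame("top");P,H=cloud(f);cv2.imwrite("pics/end.png",f["pixels"][90:290,180:480,::-1].repeat(2,0).repeat(2,1))
b=nets.mark_of("brush","top")[:1];print(b)
m=(f["depth"]>0)&(P[...,2]>.06)&(H[...,1]>200)&(H[...,0]<16)&(H[...,2]>110)&(np.hypot(P[...,0]-.6,P[...,1]-.345)<.13);p=P[m]
q=cv2.fitLine(p.astype(np.float32),cv2.DIST_HUBER,0,.001,.001).ravel();d=q[:3]*np.sign(q[0]);t=(p-q[3:])@d
print(len(p),d.round(3),(q[3:]+t.max()*d).round(4),"start d .794 .2 .575, end .658 .3693 .1426")
E
```

```text
738 [ 0.56109058 -0.05242476  0.12218696] -1.0573532417725269
[{'at': [210.0, 211.4], 'score': 0.76}]
240 [0.795 0.196 0.574] [0.6585 0.3694 0.1427] start d .794 .2 .575, end .658 .3693 .1426
```

View pics/end.png

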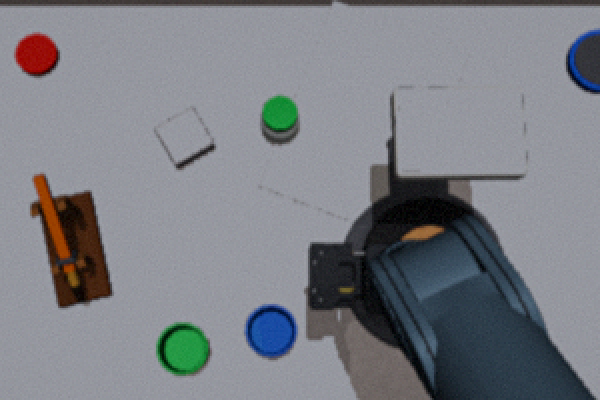

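The final picture shows the brush in its rest at (62,245), and the pots, jar and block where they were. The knob is about 1° from the mark and the gripper is clear, so I'm handing in.

```bash
python3 -c "
from station import order
print(order.hand_in())"
```

```text
the job is handed in; nothing more can be done
None
```

The job is handed in at about 28 s of the 72 s allowed; no verdict came back. My last measurements put the brush back in its rest as it was, the lap one whole turn past the white mark (within about 1°), the pots, jar and block in place, and the gripper clear.

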